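# Plug the five-way jack bar into the synth and lock it

## Task

Take the five-prong jack plug bar out of its parking cradle and plug it into the row of five jacks in the middle of the synth case; the jack strip floats along its row, so feel for the slots with light contact instead of forcing it, then press the bar fully home until it sits flush on the strip. Once it is home, swing the keeper arm all the way round over it and let go. Leave the shorter three-prong bar in its cradle and everything else on the table where it is.

Things in the scene. Friction and masses are not known exactly. Their poses are not given: they have to be found in the camera images.
- gang_center (a point): Centre (half-way up) of the housing of the five-prong plug bar, which is the part to plug in: plain black, 32 (x) x 84 (y) x 50 (z) mm, about 0.14 kg. Stands upright in its cradle at the start, maybe a few mm off the cradle's middle and slightly turned. Symmetric: either way round is right. This point is 25 mm above the underside.
- prong_tip (a point): Tip of the five-prong bar's middle prong, 53 mm straight below gang_center. Five steel jack prongs stick straight down from the underside in a row along the bar's y: 16 mm pitch, 6.4 mm thick, 28 mm long, the last 2 mm tapered to 4.2 mm, the two end ones with a groove near the tip.
- short_gang_center (a point): Centre of the housing of the shorter three-prong plug bar, same looks but 32 x 52 x 50 mm; a bystander, in the other cradle.
- cradle_a: Fixed parking cradle of the five-prong bar, dark steel: base plate 70 (x) x 110 (y) x 8 (z) mm, two upright rails along y, 100 mm long, 3 mm thick, 22 mm apart, 28 mm over their outsides, top at 42 mm. The bar's underside rests on the rails, prongs between them; its centre is then 67 mm above the table. Nudged high up it rocks, low down it slides. Origin: underside centre.
- cradle_b: Fixed parking cradle of the three-prong bar, same shape. The two cradles may change sides.
- case: Fixed synth case, 180 (x) x 260 (y) mm, panel 70 mm above the table. Origin: underside centre, z up. A window in the middle of the panel holds the jack strip (see point row). A plug bar that is home has its underside on the strip and its centre 99 mm above this origin. Pressing the bar on the case or strip with more than 40 N damages the jacks.
- row (a point): Middle of the strip's window, at the height of the strip's top (74 mm above the table); axes as the case's. Bare steel strip, 34 (x) x 108 (y) mm, five slots, 12 (x) x 7.8 (y) mm, in a row along y, 16 mm pitch, solid elsewhere. It floats: its middle slot is anywhere up to 12 mm to the +y or -y side of this point, and exact in x. Friction clamps it there; a light push does not shift it.
- jacks (a point): A point 20 mm below point row, at the underside of the strip. Prongs enter freely down to about here, leaving the bar about 9 mm high; then spring contacts in the two end slots resist: a peak of roughly 7 to 15 N, then less, until the bar is flush. The bar's own weight does not seat it.
- keeper (a joint): Keeper arm angle, rad: 0 = arm points to the case's +x, out of the way; grows clockwise seen from above to 1.57 (end stop) = points to the case's -y, over the bar. Stiff to turn (0.06 N m), stays where left. Steel arm 58 mm long, 13 mm wide, underside 126.5 mm and top 134.5 mm above the table: clears a home bar by 2.5 mm, is blocked by one that is not.
- keeper_pivot (a point): Axis of the keeper arm, at the height of its underside: on an upright post 12 mm across, on the case's middle line, 78 mm to the case's +y side of point row.
- keeper_knob (a point): On the axis of the keeper arm's black upright knob, 12 mm across and 29 mm high, 45 mm from the pivot. This point is 21 mm above the arm's top and 8 mm below the knob's top (155.5 mm above the table): the height to grip it from above.
- mug: Bystander: white mug, 80 mm across, 90 mm high; origin at the centre of its underside.
- screwdriver: Bystander: screwdriver lying down; origin on its axis near the table, towards its middle.
- tape: Bystander: roll of black tape, 84 mm across, 24 mm high, lying flat; origin at the centre of its underside.
- can: Bystander: drinks can, 66 mm across, 115 mm high; origin at the centre of its underside.
- pedal: Bystander: grey effect pedal, 75 x 110 x 40 mm, with a foot switch; origin at the centre of its underside.
- spare_knob: Bystander: spare control knob, 28 mm across, 18 mm high; origin at the centre of its underside.
Things that resemble listed ones, but are neither listed nor needed, are in the scene too. Leave any green or purple look-alike of the part that bears gang_center alone.

How it is judged:
By the outcome, as a careful person would: the job done as asked, in the order asked, and still so for the second after the job is handed in, with the robot touching nothing.
It also fails if it takes over 72 s, if anything falls off the work surface, if the arm or the gripper's body presses on something with over 40 N, if the wrist force passes 120 N, or if a joint passes its speed limit or range.

## Robot

A 6-joint arm with a two-finger parallel gripper is mounted at the origin on the work surface. World frame = base frame: x ahead of the robot, y to its left, z up, the work surface at z = 0. Lengths are in m, angles in rad, forces in N, time in s.
With the tool pointing down it reaches from about 0.35 to 0.975 m from the base axis. Payload 4.9 kg.
Tool frame: the origin (TCP) lies midway between the tips of the shut fingers; the grasp point (between the pads) lies manip.grip_depth behind it (manip.grip_depth is the distance from the TCP to the grasp point, in m); z points along the fingers, x is the direction in which the jaws open and shut, and the axes are right-handed (so a half turn about z gives the same grasp; the last joint's range is limited). The gripper opens to 85 mm and grips with 20 to 120 N. Pads are 22 mm wide; open, the fingers measure 114 mm over their backs; the gripper's body (76 mm by 85 mm) begins 54 mm behind the grasp point. The pads swing forward as they close: fully open they stand 13 mm farther back than shut.
Start: joints at [1.083, 0.053, 1.613, -0, 1.476, -0.119], TCP at [0.225, 0.583, 0.231] pointing down, gripper open.
Joint ranges: [-3.01, 3.01], [-1.01, 2.22], [0.06, 2.58], [-1.02, 4.17], [0.09, 2.62], [-3.14, 3.14]. Speed limits (rad/s): [2.57, 2.57, 3.14, 3.14, 3.14, 3.14].

## Interface

Orientations are given as a unit quaternion [w, x, y, z].
In Python, from plant import state, grab_frame, ticket, manip gives the robot as it stands.
- The arm moves only by the tool carry_out, never from a script. Its argument "moves" is a list that holds one entry, the list of rows, each a list of 7 numbers: the turn, a rotation vector about the tool's x, y, z each as a share of 5 degrees, from -1 to 1, then the shift along the tool's x, y, z each as a share of 0.04 m, from -1 to 1, then the gripper command: -1 is shut, 1 is fully open, values between are in proportion. A call has 1 to 8 rows; each row shifts and turns the commanded pose from where the row before left it, along the tool's axes as they then stand; what a row does not reach is not made up. A row lasts 1/12 s, in which the tool goes at most 41.7 mm and 7.16 degrees, less where a joint would pass 70% of its speed; a pose out of reach is approached as far as the arm can. A call with a number of a shift or a turn outside -1 to 1 is refused whole. A call with a gripper value outside its range is refused whole. The fingers move at their own pace and stop on an object; the grip force is fixed at half the most. Time passes only in rows, so rows that do not move let the fingers close. It gives the time, the measured TCP pose, the force and the opening at its end, in the units of the state.
- state(): the state, without advancing time (a new reading comes with each control period).
- grab_frame(name): name is "scene" or "top" or "wrist"; returns a dict with "frame" (420x560x3 uint8, red, green, blue), "z_map" (420x560 float32, m along the optical axis (not along the pixel's ray), 0 where there is no reading), "K" (3x3 intrinsics, pixels), "k1" (the pictures are not rectified: a ray, as slopes to the right and down, at radius r is drawn at 1 + k1 r^2 times it, then the intrinsics apply), "world_from_camera" (4x4, takes a point from camera to world coordinates); the wrist camera has in their place "hand_eye" (4x4, takes a point from camera to tool coordinates, whose origin is the TCP and whose axes are the tool frame's). Camera axes: x right, y down, z forward; pixel columns grow to the right and rows downward; lengths in m; the calibration is good to about 2 mm. A picture is of the moment at which its call begins: read the wrist's pose just before it.
- ticket.job_done(): hands the job in, once; it reports no verdict.
The state is a dict: "time": time; "joint_pos": joint angles; "joint_vel": joint speeds; "joint_efforts": joint torques, N m; "tool_pos": TCP position; "tool_rot": TCP orientation; "contact_force": force on the tool from outside, world axes, zero at the start; "ft_torque": the same for the moment, N m; "gripper_width": opening from 0.0 (shut) to 1.0 (fully open).
Only numpy, scipy, OpenCV 4.12 (cv2) and the standard library are available. Lean on these libraries where they do the work, as an engineer would, in place of code of your own. Each camera call takes 0.05 s, during which the arm holds its last target.

## Working session

There is one attempt and no reset: what is moved stays moved. The work goes in short steps, Python scripts to look and compute and a tool call to move; the robot and the scene stay as the last step left them, time stands still between calls to the robot, and variables do not carry over. Pictures are saved under pics/ and viewed, and the job is handed in when it is done.

Besides the shell and the picture viewer there is one more tool, called after ">>>" as name(argument=value, ...) on one line, values as JSON. carry_out: Moves the arm, as the interface text tells. Shift numbers are shares of 0.04 m and turn numbers shares of 5 degrees, none past 1 either way. Its arguments: {"type":"object","properties":{"moves":{"type":"array"}},"required":["moves"]}

```bash
ls; mkdir -p pics; cat > h.py <<'E'
import numpy as np, cv2
from plant import state, grab_frame, ticket, manip
from scipy.spatial.transform import Rotation as R
def save(name,fr,n): cv2.imwrite(f'pics/{n}.png',fr[...,::-1])
def Tw(f,s=None):
    if 'world_from_camera' in f: return np.array(f['world_from_camera'])
    s=s or state(); T=np.eye(4); q=s['tool_rot']; T[:3,:3]=R.from_quat([q[1],q[2],q[3],q[0]]).as_matrix(); T[:3,3]=s['tool_pos']
    return T@np.array(f['hand_eye'])
def rays(f,uv):
    K=np.array(f['K']);k1=f['k1']
    D=np.array([k1,0,0,0,0],float)
    return cv2.undistortPoints(np.array(uv,float).reshape(-1,1,2),K,D).reshape(-1,2)
def cloud(f,T):
    h,w=f['z_map'].shape
    u,v=np.meshgrid(np.arange(w),np.arange(h))
    r=rays(f,np.stack([u,v],-1).reshape(-1,2)); z=f['z_map'].reshape(-1,1)
    P=np.hstack([r*z,z])@T[:3,:3].T+T[:3,3]
    P[z[:,0]==0]=np.nan
    return P.reshape(h,w,3)
def atz(f,T,uv,zw):
    r=rays(f,uv); d=np.hstack([r,np.ones((len(r),1))])@T[:3,:3].T
    t=(zw-T[2,3])/d[:,2:]
    return T[:3,3]+t*d
E
python3 - <<'E'
from h import *
s=state(); print(s); print([ (k,getattr(manip,k)) for k in dir(manip) if k[0]!='_'])
import pickle
for n in ['scene','top','wrist']:
    f=grab_frame(n); save(n,f['frame'],n+'0'); f['T']=Tw(f,s); pickle.dump(f,open(n+'0.pkl','wb')); print(n,f['K'],f['k1'],f['T'])
E
```

```text
pics
{'time': 0.0, 'joint_pos': array([ 1.08297734e+00,  5.33676310e-02,  1.61429432e+00,  1.47964946e-05,
        1.47602210e+00, -1.19024197e-01]), 'joint_vel': array([ 0.00030544, -0.00054493,  0.00074528, -0.0003358 , -0.00029088,
       -0.00090496]), 'joint_efforts': array([-1.09455159e-03, -3.93682945e+01, -3.70171916e+01, -9.23343782e-05,
        6.83884675e-03,  2.96041003e-05]), 'tool_pos': array([0.22502018, 0.58241323, 0.23005616]), 'tool_rot': array([ 4.78188835e-04,  8.24770074e-01,  5.65467268e-01, -9.29986649e-04]), 'contact_force': array([-0.54980093,  0.03852554,  0.57108046]), 'ft_torque': array([-0.02329152,  0.03655176, -0.0317847 ]), 'gripper_width': 1.0026850453606888}
[('IKError', <class 'plant.IKError'>), ('grip_depth', 0.0187)]
scene [[401.71212714   0.         280.49310371]
 [  0.         401.71212714 214.72713945]
 [  0.           0.           1.        ]] 0.009639649742410935 [[ 0.65423069  0.62380128 -0.42761451  0.96377339]
 [ 0.75617816 -0.52959367  0.38435028 -0.40526724]
 [ 0.01329626 -0.5748065  -0.81818133  0.97623961]
 [ 0.          0.          0.          1.        ]]
top [[464.45589467   0.         273.06115936]
 [  0.         464.45589467 218.36540648]
 [  0.           0.           1.        ]] -0.1412325497977732 [[-0.00993742 -0.99748652  0.07015617  0.44304267]
 [-0.99990971  0.00927783 -0.00972125  0.00503347]
 [ 0.00904592 -0.07024644 -0.99748865  1.47200306]
 [ 0.          0.          0.          1.        ]]
wrist [[340.30652981   0.         279.60472036]
 [  0.         340.30652981 213.6674101 ]
 [  0.           0.           1.        ]] -0.06504584777901207 [[ 0.36094566  0.89439881  0.2641382   0.15707288]
 [ 0.93258364 -0.34542185 -0.1047449   0.60828706]
 [-0.00244461  0.28413818 -0.95878022  0.37195713]
 [ 0.          0.          0.          1.        ]]
```

View pics/scene0.png

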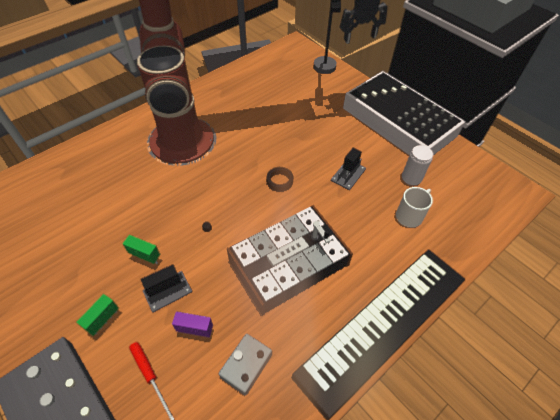

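View pics/top0.png

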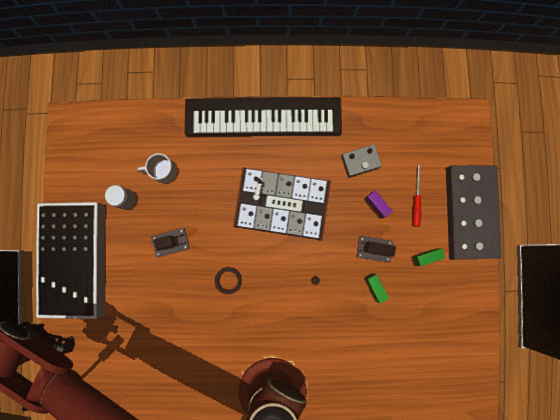

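View pics/wrist0.png

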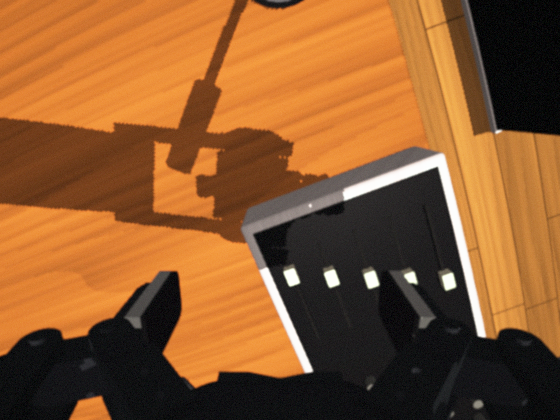

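The scene view shows the five-prong candidate at (163,280) and the shorter bar at (352,160). The green and purple look-alikes are at (141,248), (97,315) and (193,323). The case is at (290,258). I'll enlarge and measure.

```bash
cat > a.py <<'E'
from h import *
import pickle
f=pickle.load(open('top0.pkl','rb')); T=f['T']; C=cloud(f,T)
def crop(f,x0,x1,y0,y1,s): return cv2.resize(f['frame'][y0:y1,x0:x1],None,fx=s,fy=s,interpolation=cv2.INTER_CUBIC)
a=crop(f,225,345,155,250,4);save('',a,'c_case')
b=crop(f,345,415,225,270,5);c=crop(f,140,200,220,265,5)
save('',np.hstack([b,c]),'c_bars')
for nm,(x0,x1,y0,y1),zl,zh in [('R',(345,415,225,270),.08,.11),('L',(140,205,220,265),.08,.11),('Rbase',(345,415,225,270),.003,.02),('Lbase',(140,205,220,265),.003,.02),('case',(225,345,155,250),.06,.08),('knob',(225,345,155,250),.14,.17),('arm',(225,345,155,250),.12,.14),('pan',(225,345,155,250),.071,.08)]:
    P=C[y0:y1,x0:x1].reshape(-1,3); P=P[(P[:,2]>zl)&(P[:,2]<zh)]
    if len(P)<4: print(nm,len(P)); continue
    (cx,cy),wh,an=cv2.minAreaRect(P[:,:2].astype(np.float32)*1000)
    print(nm,len(P),'rect',cx,cy,wh,an,'medz',np.median(P[:,2]))
E
python3 a.py
```

```text
R 294 rect 445.35614013671875 -332.5309753417969 (84.57704162597656, 32.191680908203125) 78.22783660888672 medz 0.09085741254107882
L 188 rect 471.0899353027344 322.3138427734375 (32.289363861083984, 50.83789825439453) 13.450719833374023 medz 0.09090228674319034
Rbase 682 rect 452.04681396484375 -348.46575927734375 (225.76133728027344, 141.00613403320312) 88.99153137207031 medz 0.0055894027005950475
Lbase 688 rect 474.47760009765625 313.17633056640625 (206.9759521484375, 140.21441650390625) 89.74900817871094 medz 0.005987187314965503
case 4928 rect 588.5712280273438 -35.97969055175781 (271.6300354003906, 183.3623046875) 80.5530776977539 medz 0.07020284168783808
knob 19 rect 621.4751586914062 33.979042053222656 (9.689411163330078, 53.566402435302734) 79.6971206665039 medz 0.16290468729369167
arm 89 rect 625.9825439453125 34.689361572265625 (15.434578895568848, 66.25518798828125) 79.53440856933594 medz 0.1335160989570543
pan 2003 rect 587.8662109375 -35.40138244628906 (270.7767028808594, 180.1007537841797) 80.39591217041016 medz 0.07303725378953696
```

```bash
python3 - <<'E'
from h import *
import pickle
f=pickle.load(open('scene0.pkl','rb')); T=f['T']; C=cloud(f,T)
for nm,(x0,x1,y0,y1),zl,zh in [('R',(130,200,255,310),.085,.1),('L',(325,375,140,190),.085,.1),('case',(220,360,195,315),.066,.078),('knob',(220,360,195,315),.14,.17),('arm',(220,360,195,315),.124,.138)]:
    P=C[y0:y1,x0:x1].reshape(-1,3); P=P[(P[:,2]>zl)&(P[:,2]<zh)]
    if len(P)<4: print(nm,len(P)); continue
    print(nm,len(P),cv2.minAreaRect(P[:,:2].astype(np.float32)*1000),np.median(P[:,2]))
fr=f['frame'][190:320,215:365]; save('',cv2.resize(fr,None,fx=5,fy=4.6,interpolation=cv2.INTER_CUBIC),'c_scase')
E
```

```text
R 465 ((448.4771423339844, -332.06011962890625), (83.27767181396484, 33.482948303222656), 78.2697525024414) 0.09298754457708813
L 161 ((474.17950439453125, 321.1067810058594), (32.68547821044922, 53.95195007324219), 15.537341117858887) 0.09302082270292389
case 5863 ((589.9043579101562, -35.79829406738281), (274.6982421875, 183.24758911132812), 80.89617919921875) 0.07234917871494662
knob 43 ((633.1301879882812, 36.03751754760742), (11.865754127502441, 42.21361541748047), 67.94538879394531) 0.15757540218584398
arm 113 ((626.4395751953125, 35.77674102783203), (16.290504455566406, 68.00899505615234), 78.55010223388672) 0.13571041669300865
```

View pics/c_case.png

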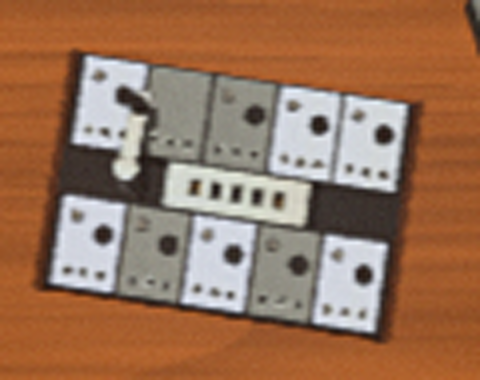

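View pics/c_bars.png

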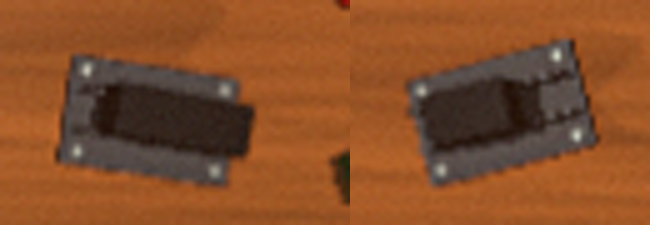

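View pics/c_scase.png

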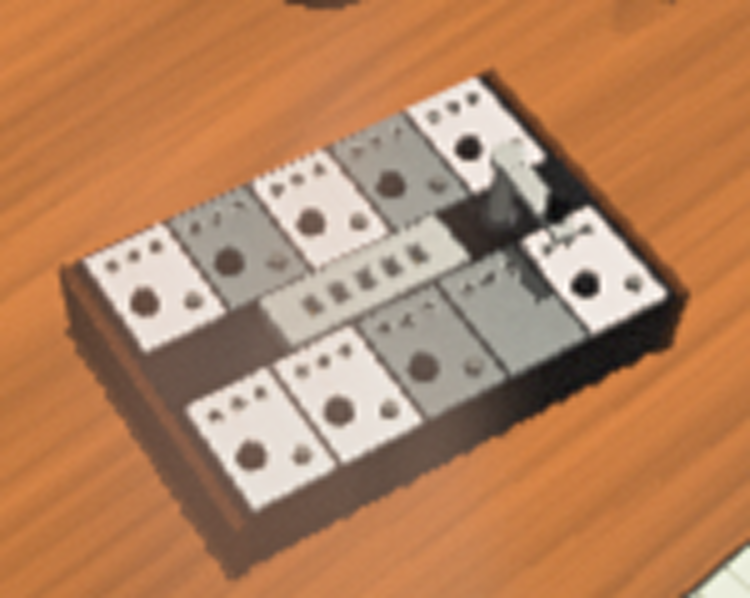

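The bar at top-view pixel (376,248) measures 84×32 mm with its top at 0.091 m, so it is the black five-prong bar. The one at (170,242) measures 52×32 mm, so it is the three-prong bystander. The green bars at (376,288) and (428,257) and the purple one at (378,204) are look-alikes. The keeper post is on the world +y side of the case, so the case yaw is about -9.6°. First I'll turn the tool and move over the bar.

>>> carry_out(moves=[[[0,0,1,0,0,0,1],[0,0,1,0,0,0,1],[0,0,1,0,0,0,1],[0,0,1,0,0,0,1],[0,0,1,0,0,0,1],[0,0,1,0,0,0,1],[0,0,1,0,0,0,1],[0,0,1,0,0,0,1]]])

```text
time: 0.82
tool_pos: [0.2252, 0.5827, 0.2307]
tool_rot: [0.0, 0.969, 0.247, -0.0]
contact_force: [0.6, -0.5, -0.5]
gripper_width: 0.999
```

>>> carry_out(moves=[[[0,0,1,0,0,0,1],[0,0,1,0,0,0,1],[0,0,1,0,0,0,1],[0,0,1,0,0,0,1],[0,0,1,0,0,0,1],[0,0,1,0,0,0,1],[0,0,1,0,0,0,1],[0,0,1,0,0,0,1]]])

```text
time: 1.48
tool_pos: [0.2252, 0.5827, 0.2307]
tool_rot: [0.0, 0.995, -0.099, -0.0]
contact_force: [-0.1, -0.7, -0.6]
gripper_width: 0.998
```

```bash
cat >> h.py <<'E'
def goto(tx,ty,tz,yaw=None):
    s=state(); q=s['tool_rot']; M=R.from_quat([q[1],q[2],q[3],q[0]]).as_matrix()
    y=np.degrees(np.arctan2(M[1,0],M[0,0]))
    d=M.T@(np.array([tx,ty,tz])-s['tool_pos'])
    print('t',round(s['time'],2),'pos',np.round(s['tool_pos'],4),'yaw',round(y,2),'tilt',np.round(M[:2,2],4),'F',np.round(s['contact_force'],1),'w',round(s['gripper_width'],3))
    print(' shift tool units(0.04m)',np.round(d/.04,3),'turnz units', None if yaw is None else round((y-yaw)/5,3))
E
python3 - <<'E'
from h import *
s=state();goto(.5,.2,.23,-11.8)
import pickle
f=pickle.load(open('top0.pkl','rb')); C=cloud(f,f['T'])
# case frame heights
c=np.array([.5885,-.036]); a=np.radians(-9.5); ex=np.array([np.cos(a),np.sin(a)]);ey=np.array([-np.sin(a),np.cos(a)])
P=C[150:260,225:345].reshape(-1,3); xy=P[:,:2]-c; X=xy@ex;Y=xy@ey
for zl,zh in[(.076,.085),(.085,.1),(.1,.125),(.125,.14),(.14,.2)]:
    m=(P[:,2]>zl)&(P[:,2]<zh); print(zl,m.sum(), np.round(np.c_[X[m],Y[m],P[m,2]][::max(1,m.sum()//8)],3).tolist())
E
```

```text
t 1.48 pos [0.2252 0.5827 0.2307] yaw -11.38 tilt [-0.0004 -0.0008] F [-0.1 -0.7 -0.6] w 0.998
 shift tool units(0.04m) [8.623 8.024 0.024] turnz units 0.084
0.076 301 [[0.085, 0.121, 0.077], [0.067, -0.002, 0.077], [0.068, -0.106, 0.079], [0.015, 0.015, 0.077], [-0.014, 0.041, 0.078], [-0.037, 0.052, 0.076], [-0.05, 0.038, 0.08], [-0.042, -0.107, 0.078], [-0.073, -0.109, 0.077]]
0.085 5 [[-0.006, 0.078, 0.094], [-0.006, 0.075, 0.099], [-0.004, 0.072, 0.086], [-0.047, -0.007, 0.088], [-0.049, -0.01, 0.087]]
0.1 0 []
0.125 89 [[0.058, 0.079, 0.128], [0.037, 0.078, 0.135], [0.032, 0.074, 0.133], [0.026, 0.07, 0.138], [0.015, 0.08, 0.137], [0.01, 0.074, 0.137], [0.005, 0.073, 0.135], [-0.001, 0.075, 0.13], [-0.007, 0.071, 0.134]]
0.14 19 [[0.047, 0.079, 0.161], [0.047, 0.073, 0.166], [0.043, 0.078, 0.168], [0.045, 0.073, 0.161], [0.041, 0.078, 0.167], [0.042, 0.072, 0.164], [0.04, 0.078, 0.15], [0.039, 0.072, 0.163], [0.039, 0.075, 0.144], [-0.006, 0.08, 0.141]]
```

>>> carry_out(moves=[[[0,0,0,0.72,0.67,0,1],[0,0,0,0.72,0.67,0,1],[0,0,0,0.72,0.67,0,1],[0,0,0,0.72,0.67,0,1],[0,0,0,0.72,0.67,0,1],[0,0,0,0.72,0.67,0,1],[0,0,0,0.72,0.67,0,1],[0,0,0,0.72,0.67,0,1]]])

```text
time: 2.15
tool_pos: [0.4105, 0.3264, 0.2311]
tool_rot: [0.0, 0.995, -0.097, -0.0]
contact_force: [1.1, 0.2, 0.2]
gripper_width: 1.002
```

>>> carry_out(moves=[[[0,0,0,0.72,0.67,0,1],[0,0,0,0.72,0.67,0,1],[0,0,0,0.72,0.67,0,1],[0,0,0,0.72,0.67,0,1],[0,0,0,0.09,0.95,0,1],[0,0,0,0.09,0.95,0,1],[0,0,0,0.09,0.95,0,1],[0,0,0,0.09,0.95,0,1]]])

```text
time: 2.82
tool_pos: [0.4865, 0.0471, 0.2309]
tool_rot: [0.0, 0.995, -0.097, -0.0]
contact_force: [0.2, 0.6, -0.5]
gripper_width: 1.001
```

>>> carry_out(moves=[[[0,0,0,0.09,0.95,0,1],[0,0,0,0.09,0.95,0,1],[0,0,0,0.09,0.95,0,1],[0,0,0,0.09,0.95,0,1],[0,0,0,0.09,0.95,0,1],[0,0,0,0.09,0.95,0,1],[0,0,0,0.09,0.95,0,1],[0,0,0,0.09,0.95,0,1]]])

```text
time: 3.48
tool_pos: [0.4559, -0.2568, 0.2311]
tool_rot: [-0.0, 0.995, -0.097, 0.0]
contact_force: [0.5, 1.3, -0.0]
gripper_width: 0.999
```

>>> carry_out(moves=[[[0,0,0,0.09,0.95,0,1],[0,0,0,0.09,0.95,0,1],[0,0,0,0,0,0,1]]])

```text
time: 3.73
tool_pos: [0.4475, -0.3364, 0.2308]
tool_rot: [0.001, 0.995, -0.1, -0.0]
contact_force: [0.0, 0.1, -1.0]
gripper_width: 1.002
```

```bash
python3 - <<'E'
from h import *
import pickle
goto(.4465,-.332,.23,-11.8)
s=state(); f=grab_frame('wrist'); T=Tw(f,s); f['T']=T; pickle.dump(f,open('w1.pkl','wb')); save('',f['frame'],'w1')
C=cloud(f,T)
P=C.reshape(-1,3)
D=np.linalg.norm(P[:,:2]-[.4465,-.332],axis=1)<.07
for zl,zh in[(.08,.1),(.003,.015)]:
    Q=P[D&(P[:,2]>zl)&(P[:,2]<zh)]; print(len(Q),cv2.minAreaRect(Q[:,:2].astype(np.float32)*1000),np.median(Q[:,2]))
E
```

```text
t 3.73 pos [ 0.4475 -0.3364  0.2308] yaw -11.46 tilt [-0.0012 -0.002 ] F [ 0.   0.1 -1. ] w 1.002
 shift tool units(0.04m) [-0.048 -0.103  0.019] turnz units 0.068
3621 ((446.1046447753906, -333.17919921875), (83.8165512084961, 32.09603500366211), 78.4166259765625) 0.0911459692877919
3160 ((446.06365966796875, -332.09564208984375), (109.08036804199219, 70.14605712890625), 80.64547729492188) 0.007179537746484638
```

View pics/w1.png

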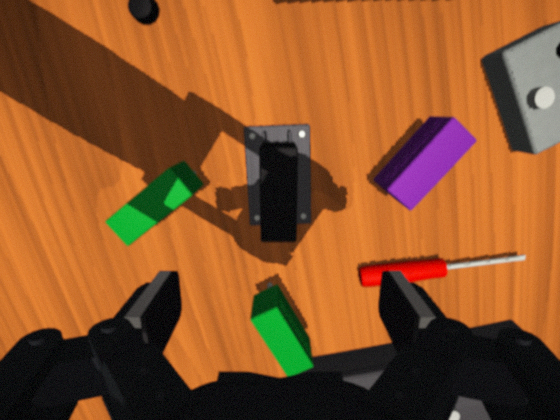

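The wrist view shows the bar at pixel (279,190), clear of the green bars at (280,330) and (155,203) and the purple one at (425,163). Its pose agrees with the other two views to about 2 mm. I'll descend and grip 10 mm above its centre.

>>> carry_out(moves=[[[0,0,0.03,-0.05,-0.08,0.8,1],[0,0,0,0,0,1,1],[0,0,0,0,0,1,1],[0,0,0,0,0,0.8,1],[0,0,0,0,0,0.45,1],[0,0,0,0,0,0.27,1],[0,0,0,0,0,0,1],[0,0,0,0,0,0,1]]])

```text
time: 4.45
tool_pos: [0.4481, -0.3272, 0.059]
tool_rot: [0.0, 0.995, -0.098, 0.0]
contact_force: [0.2, 0.1, 0.6]
gripper_width: 0.998
```

```bash
python3 - <<'E'
from h import *
goto(.4463,-.3328,.058,-11.6)
f=grab_frame('wrist'); save('',f['frame'],'w2')
E
```

```text
t 4.45 pos [ 0.4481 -0.3272  0.059 ] yaw -11.24 tilt [ 0.0002 -0.0001] F [0.2 0.1 0.6] w 0.998
 shift tool units(0.04m) [-0.017  0.147  0.024] turnz units 0.072
```

View pics/w2.png

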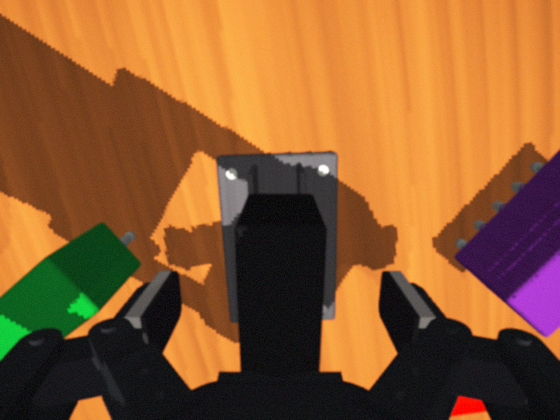

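>>> carry_out(moves=[[[0,0,0.07,-0.02,0.15,0.02,1],[0,0,0,0,0,0,1],[0,0,0,0,0,0,0],[0,0,0,0,0,0,-0.1],[0,0,0,0,0,0,-0.2],[0,0,0,0,0,0,-1],[0,0,0,0,0,0,-1],[0,0,0,0,0,0,-1]]])

```text
time: 5.17
tool_pos: [0.446, -0.3334, 0.058]
tool_rot: [0.0, 0.995, -0.101, 0.0]
contact_force: [0.4, 0.6, 1.8]
gripper_width: 0.369
```

>>> carry_out(moves=[[[0,0,0,0,0,0,-1],[0,0,0,0,0,0,-1],[0,0,0,0,0,0,-1],[0,0,0,0,0,0,-1]]])

```text
time: 5.5
tool_pos: [0.446, -0.3334, 0.0581]
tool_rot: [0.0, 0.995, -0.101, 0.0]
contact_force: [0.5, 0.0, 3.7]
gripper_width: 0.369
```

```bash
python3 - <<'E'
from h import *
goto(.4463,-.3328,.058,-11.6)
s=state(); f=grab_frame('wrist'); save('',f['frame'],'w3'); C=cloud(f,Tw(f,s)).reshape(-1,3)
Q=C[(np.linalg.norm(C[:,:2]-[.4465,-.332],axis=1)<.07)&(C[:,2]>.085)&(C[:,2]<.1)]; print(len(Q),cv2.minAreaRect(Q[:,:2].astype(np.float32)*1000),np.median(Q[:,2]))
for n in ['top']:
    f=grab_frame(n); C=cloud(f,Tw(f))[225:270,345:415].reshape(-1,3)
    print(state()['gripper_width'],state()['contact_force'])
E
```

```text
t 5.5 pos [ 0.446  -0.3334  0.0581] yaw -11.63 tilt [ 0.0005 -0.0004] F [0.5 0.  3.7] w 0.369
 shift tool units(0.04m) [ 0.004 -0.017  0.001] turnz units -0.006
16771 ((447.4051208496094, -326.386474609375), (74.44212341308594, 59.77021789550781), 50.789058685302734) 0.09130647146551271
0.3733788514747075 [ 0.1977617  -0.19423403  2.67273088]
```

View pics/w3.png

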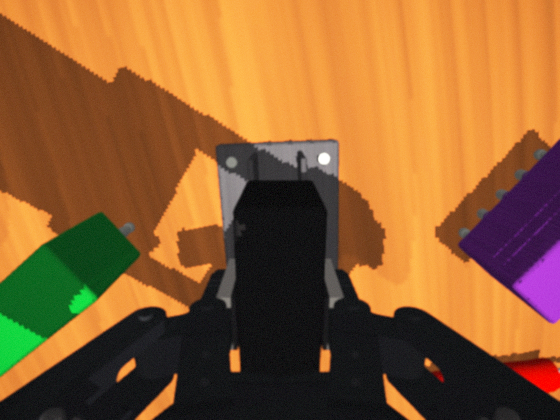

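>>> carry_out(moves=[[[0,0,0,0,0,-0.3,-1],[0,0,0,0,0,-0.7,-1],[0,0,0,0,0,-0.9,-1],[0,0,0,0,0,-0.7,-1],[0,0,0,0,0,-0.4,-1],[0,0,0,0,0,0,-1]]])

```text
time: 6.1
tool_pos: [0.4475, -0.3349, 0.1831]
tool_rot: [0.003, 0.995, -0.101, 0.003]
contact_force: [-0.5, -0.5, -1.3]
gripper_width: 0.367
```

>>> carry_out(moves=[[[0,0,0,0.26,-0.72,0,-1],[0,0,0,0.26,-0.72,0,-1],[0,0,0,0.26,-0.72,0,-1],[0,0,0,0.26,-0.72,0,-1],[0,0,0,0.26,-0.72,0,-1],[0,0,0,0.26,-0.72,0,-1],[0,0,0,0.26,-0.72,0,-1],[0,0,0,0.26,-0.72,0,-1]]])

```text
time: 6.77
tool_pos: [0.5729, -0.1225, 0.1753]
tool_rot: [-0.0, 0.995, -0.101, -0.002]
contact_force: [-0.2, -0.6, -1.8]
gripper_width: 0.367
```

>>> carry_out(moves=[[[0,0,-0.42,0,0,0,-1],[0,0,0,0,0,0,-1],[0,0,0,0,0,0,-1],[0,0,0,0,0,0,-1]]])

```text
time: 7.1
tool_pos: [0.5727, -0.1246, 0.1764]
tool_rot: [-0.0, 0.996, -0.084, -0.001]
contact_force: [0.7, -0.1, -1.1]
gripper_width: 0.365
```

```bash
python3 - <<'E'
from h import *
import pickle
goto(.5737,-.1247,.175,-9.5)
s=state(); f=grab_frame('wrist'); f['T']=Tw(f,s); f['s']=s; pickle.dump(f,open('w4.pkl','wb')); save('',f['frame'],'w4')
print(s['contact_force'],s['ft_torque'])
E
```

```text
t 7.1 pos [ 0.5727 -0.1246  0.1764] yaw -9.61 tilt [-0.0022  0.0005] F [ 0.7 -0.1 -1.1] w 0.365
 shift tool units(0.04m) [ 0.024 -0.003  0.035] turnz units -0.023
[ 0.74626569 -0.10435129 -1.11727462] [-0.03782268 -0.06712763  0.02920259]
```

View pics/w4.png

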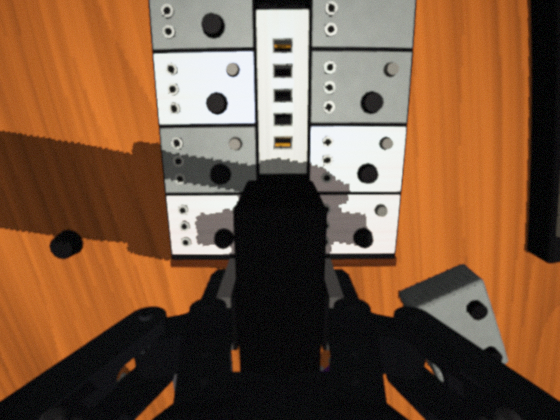

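```bash
python3 - <<'E'
from h import *
import pickle
f=pickle.load(open('w4.pkl','rb')); s=f['s']; H=np.array(f['hand_eye']); T=f['T']
fr=f['frame']
g=fr[20:180,240:325]; save('',cv2.resize(g,None,fx=3.6,fy=3.6,interpolation=cv2.INTER_CUBIC),'slots')
b=np.clip(fr[160:280,200:360].astype(float)*5,0,255).astype(np.uint8); save('',cv2.resize(b,None,fx=4,fy=4,interpolation=cv2.INTER_CUBIC),'bar')
gray=fr.astype(float).min(2)
strip=gray[20:165,274:292]
print(np.round(strip.mean(1)).astype(int).tolist())
# weights: dark
bw=(gray<150).astype(np.uint8); bw[:, :262]=0; bw[:,304:]=0; bw[165:]=0; bw[:20]=0
n,l,st,ce=cv2.connectedComponentsWithStats(bw)
uv=[]
for i in range(1,n):
    if 40<st[i,4]<400: 
        ys,xs=np.nonzero(l==i); 
        m=np.zeros_like(gray); y0,y1,x0,x1=ys.min()-2,ys.max()+3,xs.min()-2,xs.max()+3
        w=np.clip(215-gray[y0:y1,x0:x1],0,None); Y,X=np.mgrid[y0:y1,x0:x1]
        u,v=(w*X).sum()/w.sum(),(w*Y).sum()/w.sum(); uv.append((u,v)); print(st[i],ce[i],u,v)
uv=np.array(uv)
W=atz(f,T,uv,.074); print('world slots',np.round(W,4))
a=np.radians(-9.5)
# in tool
q=s['tool_rot'];M=R.from_quat([q[1],q[2],q[3],q[0]]).as_matrix()
print('tool',np.round((W-s['tool_pos'])@M,4), np.diff(W,axis=0)@M)
# bar edge: depth along columns
zm=f['z_map'];C=cloud(f,H)
for r in range(172,250,3): print(r,np.round(C[r,265:296:10],4).tolist())
E
```

```text
[236, 237, 236, 237, 237, 237, 237, 237, 238, 238, 238, 238, 238, 238, 238, 238, 236, 219, 172, 118, 78, 58, 53, 51, 42, 32, 30, 28, 25, 24, 36, 77, 144, 208, 236, 240, 240, 239, 240, 240, 240, 239, 234, 198, 145, 92, 60, 54, 44, 31, 24, 21, 23, 21, 23, 42, 83, 148, 211, 237, 240, 241, 240, 241, 240, 241, 240, 232, 194, 133, 81, 50, 32, 25, 25, 24, 30, 30, 33, 36, 57, 109, 182, 233, 241, 241, 241, 241, 241, 241, 240, 235, 200, 136, 69, 29, 22, 28, 33, 36, 35, 35, 36, 50, 88, 145, 199, 231, 237, 237, 237, 237, 237, 236, 234, 212, 161, 101, 54, 39, 38, 38, 38, 41, 49, 55, 69, 98, 149, 194, 222, 230, 231, 230, 230, 230, 228, 213, 181, 141, 112, 98, 90, 90, 88]
[273  38  19  15 260] [282.01153846  45.34615385] 282.28664066538227 45.40047460175744
[274  64  18  14 231] [282.60606061  70.52813853] 282.38437848586256 70.5631456423687
[274  89  18  13 232] [282.5         95.05172414] 282.4655605581951 95.1843983980498
[274 113  18  13 227] [282.46696035 118.97356828] 282.5960729312763 118.85125448028674
[274 137  18  12 206] [282.5        142.23300971] 282.5543372179804 142.04291291118892
[2
[... 3035 characters left out ...]
.0055, -0.033, -0.0331], [-0.0021, -0.0329, -0.0329], [0.0013, -0.0326, -0.0322], [0.0046, -0.033, -0.0333]]
235 [[-0.0056, -0.0314, -0.0318], [-0.0021, -0.0322, -0.034], [0.0012, -0.0321, -0.0336], [0.0047, -0.0317, -0.0327]]
238 [[-0.0056, -0.0309, -0.0333], [-0.0021, -0.031, -0.0337], [0.0013, -0.0307, -0.0329], [0.0047, -0.0306, -0.0327]]
241 [[-0.0056, -0.0297, -0.0331], [-0.0022, -0.0297, -0.0332], [0.0013, -0.0295, -0.0325], [0.0047, -0.0298, -0.0333]]
244 [[-0.0056, -0.0284, -0.0326], [-0.0022, -0.0287, -0.0333], [0.0013, -0.0287, -0.0333], [0.0047, -0.0287, -0.0335]]
247 [[-0.0056, -0.0278, -0.0339], [-0.0022, -0.0274, -0.0328], [0.0013, -0.0274, -0.0329], [0.0047, -0.0279, -0.034]]
```

View pics/bar.png

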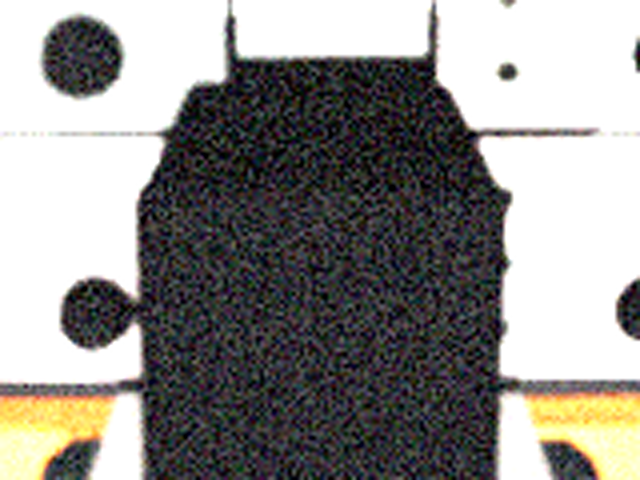

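View pics/slots.png

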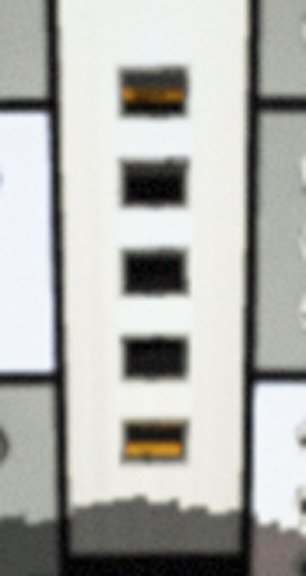

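Five slots are visible at (282, 45…142), at the right 16 mm pitch. The bar's end face is at tool y = -41.8 mm and vertical, so it is centred in the jaws. The middle slot is at about (0.588, -0.042).

>>> carry_out(moves=[[[0,0,-0.03,0.05,-0.5,0,-1],[0,0,0,0,-0.7,0,-1],[0,0,0,0,-0.6,0,-1],[0,0,0,0,-0.3,0.3,-1],[0,0,0,0,0,0.45,-1],[0,0,0,0,0,0.3,-1],[0,0,0,0,0,0,-1],[0,0,0,0,0,0,-1]]])

```text
time: 7.82
tool_pos: [0.5882, -0.0425, 0.1339]
tool_rot: [-0.0, 0.997, -0.082, -0.002]
contact_force: [-0.4, -0.3, -1.6]
gripper_width: 0.366
```

>>> carry_out(moves=[[[0,0,0,0,0,0,-1],[0,0,0,0,0,0,-1],[0,0,0,0,0,0,-1]]])

```text
time: 8.07
tool_pos: [0.5901, -0.0424, 0.1369]
tool_rot: [0.0, 0.997, -0.082, 0.001]
contact_force: [-0.2, -0.3, -0.6]
gripper_width: 0.366
```

```bash
python3 - <<'E'
from h import *
# TCP target = middle slot + 0.5mm tool x -0.2mm tool y
M=np.array([[np.cos(np.radians(-9.42)),np.sin(np.radians(-9.42))],[np.sin(np.radians(-9.42)),-np.cos(np.radians(-9.42))]])
t=np.array([.5879,-.0423])+M@[.0005,-.0002]; print(t)
goto(t[0],t[1],.122,-9.42)
import pickle
s=state(); f=grab_frame('wrist'); save('',f['frame'],'w5'); f=grab_frame('scene'); save('',cv2.resize(f['frame'][150:320,215:365],None,fx=4.6,fy=3.5),'s5')
E
```

```text
[ 0.58842599 -0.04218453]
t 8.07 pos [ 0.5901 -0.0424  0.1369] yaw -9.42 tilt [ 0.0019 -0.0004] F [-0.2 -0.3 -0.6] w 0.366
 shift tool units(0.04m) [-0.043  0.002  0.372] turnz units -0.0
```

View pics/w5.png

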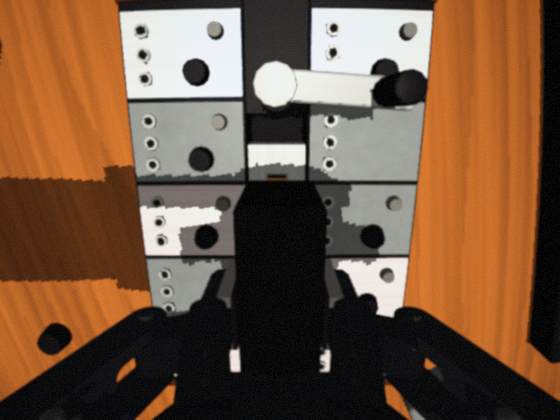

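View pics/s5.png

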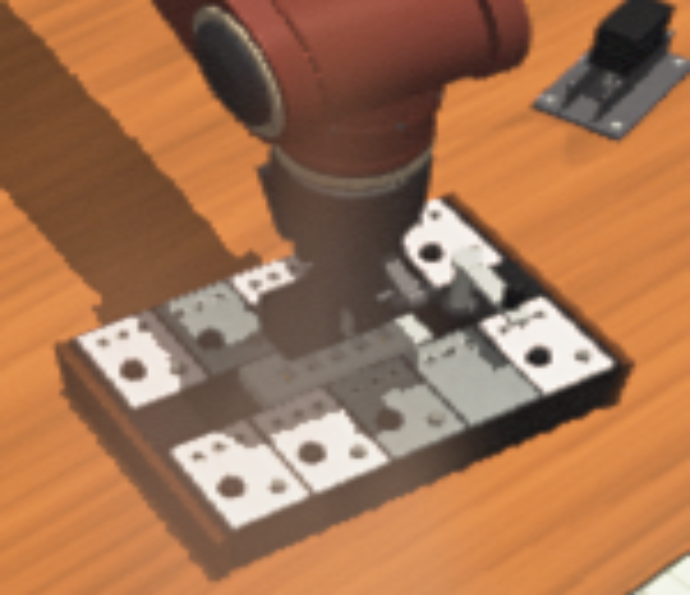

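>>> carry_out(moves=[[[0,0,0,-0.04,0,0.1,-1],[0,0,0,0,0,0.1,-1],[0,0,0,0,0,0.1,-1],[0,0,0,0,0,0.05,-1],[0,0,0,0,0,0,-1],[0,0,0,0,0,0,-1],[0,0,0,0,0,0,-1],[0,0,0,0,0,0,-1]]])

```text
time: 8.83
tool_pos: [0.5881, -0.0416, 0.122]
tool_rot: [0.0, 0.997, -0.082, 0.0]
contact_force: [-0.3, -0.5, -1.4]
gripper_width: 0.372
```

```bash
python3 -c "
from h import *
goto(.5884,-.0422,.115,-9.42);print(state()['contact_force'],state()['joint_vel'].round(3))"
```

```text
t 8.83 pos [ 0.5881 -0.0416  0.122 ] yaw -9.38 tilt [ 0.0005 -0.0001] F [-0.3 -0.5 -1.4] w 0.372
 shift tool units(0.04m) [0.011 0.014 0.174] turnz units 0.008
[-0.26495419 -0.47527215 -1.35491608] [-0.001 -0.001 -0.001 -0.    -0.001  0.001]
```

>>> carry_out(moves=[[[0,0,0,0.01,0.014,0.04,-1],[0,0,0,0,0,0.04,-1],[0,0,0,0,0,0.04,-1],[0,0,0,0,0,0.0,-1],[0,0,0,0,0,0,-1],[0,0,0,0,0,0,-1]]])

```text
time: 9.33
tool_pos: [0.5881, -0.0422, 0.1169]
tool_rot: [-0.0, 0.997, -0.082, -0.0]
contact_force: [0.4, 0.2, -1.8]
gripper_width: 0.366
```

```bash
python3 -c "
from h import *
goto(.5884,-.0422,.115,-9.42)"
```

```text
t 9.33 pos [ 0.5881 -0.0422  0.1169] yaw -9.38 tilt [-0.0001  0.    ] F [ 0.4  0.2 -1.8] w 0.366
 shift tool units(0.04m) [0.007 0.    0.046] turnz units 0.007
```

No contact yet, and contact was expected near TCP z = 0.118. I'll continue down in small steps.

>>> carry_out(moves=[[[0,0,0,0,0,0.04,-1],[0,0,0,0,0,0.04,-1],[0,0,0,0,0,0.0,-1],[0,0,0,0,0,0.0,-1]]])

```text
time: 9.67
tool_pos: [0.588, -0.0421, 0.1135]
tool_rot: [-0.0, 0.997, -0.082, -0.0]
contact_force: [0.9, -0.4, -0.8]
gripper_width: 0.366
```

```bash
python3 -c "
from h import *
goto(.5884,-.0422,.115,-9.42)"
```

```text
t 9.67 pos [ 0.588  -0.0421  0.1135] yaw -9.38 tilt [-0.0004  0.0001] F [ 0.9 -0.4 -0.8] w 0.366
 shift tool units(0.04m) [ 0.01   0.    -0.038] turnz units 0.009
```

>>> carry_out(moves=[[[0,0,0,0,0,0.06,-1],[0,0,0,0,0,0.06,-1],[0,0,0,0,0,0.06,-1],[0,0,0,0,0,0.06,-1],[0,0,0,0,0,0.06,-1],[0,0,0,0,0,0.0,-1],[0,0,0,0,0,0.0,-1],[0,0,0,0,0,0.0,-1]]])

```text
time: 10.33
tool_pos: [0.5882, -0.0422, 0.1017]
tool_rot: [0.0, 0.997, -0.082, 0.0]
contact_force: [0.1, 0.2, -1.5]
gripper_width: 0.367
```

```bash
python3 -c "
from h import *
goto(.5884,-.0422,.09,-9.42)
s=state()
f=grab_frame('wrist'); save('',f['frame'],'w6');C=cloud(f,np.array(f['hand_eye']))
for r in range(184,206,6): print(np.round(C[r,265:296:10],4).tolist())
print(np.round(C[215:240:8,265:296:10],4).tolist())
print(s['ft_torque'])"
```

```text
t 10.33 pos [ 0.5882 -0.0422  0.1017] yaw -9.38 tilt [ 0. -0.] F [ 0.1  0.2 -1.5] w 0.367
 shift tool units(0.04m) [ 0.005 -0.     0.293] turnz units 0.008
[[-0.007, -0.0419, 0.0043], [-0.0026, -0.0418, 0.0045], [0.0018, -0.0417, 0.0049], [0.0061, -0.042, 0.0039]]
[[-0.0065, -0.0419, -0.0077], [-0.0024, -0.042, -0.0085], [0.0016, -0.042, -0.0084], [0.0056, -0.042, -0.0085]]
[[-0.0061, -0.0418, -0.0176], [-0.0023, -0.0418, -0.018], [0.0014, -0.0421, -0.0188], [0.0052, -0.0418, -0.0177]]
[[-0.0057, -0.0418, -0.0268], [-0.0022, -0.0423, -0.0287], [0.0013, -0.0416, -0.026], [0.0048, -0.0419, -0.0271]]
[[[-0.0054, -0.0391, -0.0336], [-0.0021, -0.0393, -0.0341], [0.0012, -0.0388, -0.0324], [0.0045, -0.039, -0.0333]], [[-0.0055, -0.0361, -0.0327], [-0.0021, -0.0359, -0.0323], [0.0012, -0.036, -0.0326], [0.0046, -0.0361, -0.0328]], [[-0.0055, -0.0333, -0.0329], [-0.0022, -0.0332, -0.0328], [0.0012, -0.0338, -0.0344], [0.0046, -0.0333, -0.033]], [[-0.0056, -0.0305, -0.0332], [-0.0022, -0.0306, -0.0336], [0.0013, -0.03, -0.0321], [0.0046, -0.0308, -0.0342]]]
[ 0.03394218  0.03563297 -0.00382142]
```

View pics/w6.png

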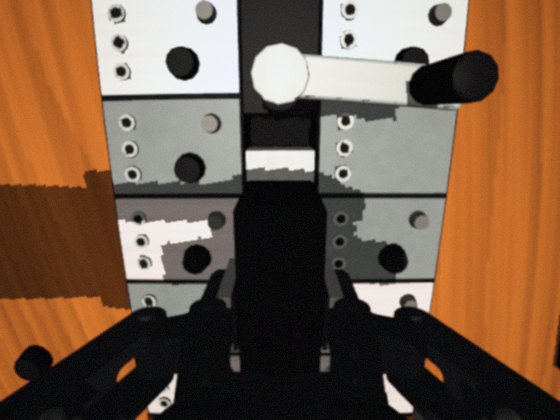

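All prongs are in, 16 mm down with no load. Next I'll press gently through the spring contacts.

>>> carry_out(moves=[[[0,0,0,0,0,0.04,-1],[0,0,0,0,0,0.04,-1],[0,0,0,0,0,0.04,-1],[0,0,0,0,0,0.0,-1]]])

```text
time: 10.72
tool_pos: [0.5885, -0.0422, 0.0969]
tool_rot: [-0.0, 0.997, -0.082, 0.001]
contact_force: [1.7, -0.2, -1.5]
gripper_width: 0.367
```

>>> carry_out(moves=[[[0,0,0,0,0,0.04,-1],[0,0,0,0,0,0.04,-1],[0,0,0,0,0,0.0,-1]]])

```text
time: 10.97
tool_pos: [0.5885, -0.0422, 0.0937]
tool_rot: [-0.0, 0.997, -0.082, 0.001]
contact_force: [1.8, 0.3, -1.1]
gripper_width: 0.369
```

>>> carry_out(moves=[[[0,0,0,0,0,0.02,-1],[0,0,0,0,0,0.02,-1],[0,0,0,0,0,0.0,-1]]])

```text
time: 11.22
tool_pos: [0.5883, -0.0422, 0.092]
tool_rot: [-0.0, 0.997, -0.082, 0.0]
contact_force: [1.5, 0.4, -0.7]
gripper_width: 0.367
```

```bash
python3 -c "
from h import *
goto(.5884,-.0422,.09,-9.42)
s=state()
f=grab_frame('wrist'); save('',f['frame'],'w7');C=cloud(f,np.array(f['hand_eye']))
print(np.round(C[215:240:8,265:296:10],4).tolist())
print(s['ft_torque'])
C=cloud(f,Tw(f,s)); P=C[215:245,255:305].reshape(-1,3); print('top z',np.nanmedian(P[:,2])); print('strip z',np.nanmedian(C[150:165,265:300,2]))"
```

```text
t 11.22 pos [ 0.5883 -0.0422  0.092 ] yaw -9.38 tilt [ 0.0004 -0.    ] F [ 1.5  0.4 -0.7] w 0.367
 shift tool units(0.04m) [0.003 0.    0.05 ] turnz units 0.008
[[[-0.0054, -0.0392, -0.0338], [-0.0021, -0.0393, -0.0341], [0.0012, -0.0385, -0.0315], [0.0046, -0.0388, -0.0325]], [[-0.0055, -0.0362, -0.0331], [-0.0021, -0.0362, -0.0332], [0.0012, -0.0363, -0.0335], [0.0046, -0.0361, -0.0329]], [[-0.0055, -0.0335, -0.0337], [-0.0021, -0.0335, -0.0335], [0.0012, -0.0331, -0.0326], [0.0046, -0.0337, -0.0341]], [[-0.0056, -0.0305, -0.0333], [-0.0022, -0.0307, -0.0338], [0.0013, -0.0301, -0.0323], [0.0047, -0.0301, -0.0323]]]
[ 0.09070827 -0.29837532 -0.01569049]
top z 0.1252555017732883
strip z 0.07309001509596288
```

View pics/w7.png

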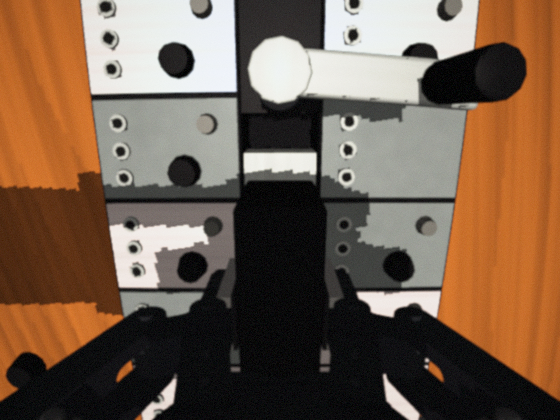

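>>> carry_out(moves=[[[0,0,0,0,0,0.02,-1],[0,0,0,0,0,0.02,-1],[0,0,0,0,0,0.0,-1],[0,0,0,0,0,0.0,-1]]])

```text
time: 11.6
tool_pos: [0.5879, -0.0421, 0.0901]
tool_rot: [-0.0, 0.997, -0.082, -0.0]
contact_force: [0.4, -0.1, -0.7]
gripper_width: 0.369
```

>>> carry_out(moves=[[[0,0,0,0,0,0.02,-1],[0,0,0,0,0,0.0,-1],[0,0,0,0,0,0.0,-1]]])

```text
time: 11.85
tool_pos: [0.588, -0.0421, 0.09]
tool_rot: [-0.0, 0.997, -0.082, -0.0]
contact_force: [-3.3, 1.9, 3.7]
gripper_width: 0.362
```

Contact starts at z = 0.090, exactly the predicted flush height. I'll press a little more to make sure it is seated.

>>> carry_out(moves=[[[0,0,0,0,0,0.015,-1],[0,0,0,0,0,0.0,-1],[0,0,0,0,0,0.0,-1]]])

```text
time: 12.1
tool_pos: [0.588, -0.0421, 0.09]
tool_rot: [-0.0, 0.997, -0.082, -0.0]
contact_force: [-4.1, 1.7, 6.2]
gripper_width: 0.365
```

>>> carry_out(moves=[[[0,0,0,0,0,0.015,-1],[0,0,0,0,0,0.0,-1],[0,0,0,0,0,0.0,-1]]])

```text
time: 12.35
tool_pos: [0.588, -0.0421, 0.09]
tool_rot: [0.0, 0.997, -0.082, -0.0]
contact_force: [-4.9, 1.4, 9.3]
gripper_width: 0.363
```

```bash
python3 -c "
from h import *
goto(.5884,-.0422,.09,-9.42)
s=state()
f=grab_frame('wrist'); save('',f['frame'],'w8')
print(s['ft_torque'])
C=cloud(f,Tw(f,s)); P=C[215:245,255:305].reshape(-1,3); print('top z',np.nanmedian(P[:,2])); print('strip z',np.nanmedian(C[150:165,265:300,2]))"
```

```text
t 12.35 pos [ 0.588  -0.0421  0.09  ] yaw -9.38 tilt [-0.001   0.0001] F [-4.9  1.4  9.3] w 0.363
 shift tool units(0.04m) [ 0.01   0.001 -0.   ] turnz units 0.009
[ 0.23463456  0.89749564 -0.04019195]
top z 0.12323595196717702
strip z 0.0730776074966142
```

>>> carry_out(moves=[[[0,0,0,0,0,0.03,-1],[0,0,0,0,0,0.03,-1],[0,0,0,0,0,0.0,-1],[0,0,0,0,0,0.0,-1]]])

```text
time: 12.73
tool_pos: [0.5881, -0.0421, 0.0899]
tool_rot: [0.0, 0.997, -0.082, -0.001]
contact_force: [-11.5, 2.7, 20.4]
gripper_width: 0.365
```

```bash
python3 -c "
from h import *
goto(.5884,-.0422,.09,-9.42)
s=state()
f=grab_frame('wrist'); save('',f['frame'],'w9')
C=cloud(f,Tw(f,s)); P=C[215:245,255:305].reshape(-1,3); print('top z',np.nanmedian(P[:,2])); print('strip z',np.nanmedian(C[150:165,265:300,2]))"
```

```text
t 12.73 pos [ 0.5881 -0.0421  0.0899] yaw -9.37 tilt [-0.0017  0.    ] F [-11.5   2.7  20.4] w 0.365
 shift tool units(0.04m) [ 0.009  0.    -0.002] turnz units 0.01
top z 0.12320529072570358
strip z 0.07304202600305097
```

It's flush: the housing top is 50.2 mm above the strip, under 20 N. Now I'll relax the push, open, and rise.

>>> carry_out(moves=[[[0,0,0,0,0,-0.05,-1],[0,0,0,0,0,-0.04,-1],[0,0,0,0,0,0,-1],[0,0,0,0,0,0,-0.1],[0,0,0,0,0,0,0],[0,0,0,0,0,0,0.1],[0,0,0,0,0,0,0.1],[0,0,0,0,0,0,0.1]]])

```text
time: 13.45
tool_pos: [0.588, -0.0422, 0.0893]
tool_rot: [0.0, 0.997, -0.082, -0.0]
contact_force: [-0.0, 0.2, -0.2]
gripper_width: 0.552
```

```bash
python3 -c "
from h import *
goto(.5884,-.0422,.19,-9.42)
f=grab_frame('wrist'); save('',f['frame'],'w10')"
```

```text
t 13.45 pos [ 0.588  -0.0422  0.0893] yaw -9.38 tilt [-0.0004 -0.    ] F [-0.   0.2 -0.2] w 0.552
 shift tool units(0.04m) [ 8.000e-03 -2.000e-03 -2.517e+00] turnz units 0.007
```

View pics/w10.png

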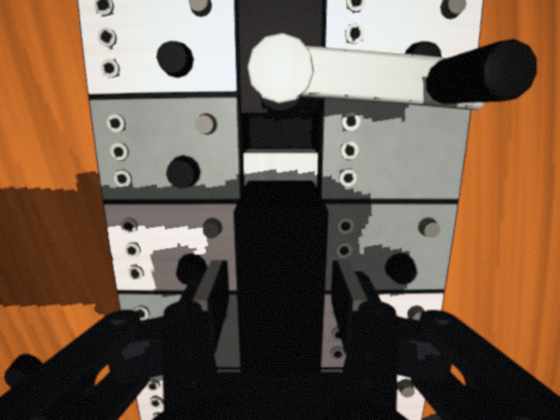

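>>> carry_out(moves=[[[0,0,0,0,0,-0.3,0.1],[0,0,0,0,0,-0.7,0.1],[0,0,0,0,0,-0.9,0.1],[0,0,0,0,0,-0.8,0.1],[0,0,0,0,0,-0.5,0.1],[0,0,0,0,0,0,0.1],[0,0,0,0,0,0,0.1],[0,0,0,0,0,0,0.1]]])

```text
time: 14.17
tool_pos: [0.5877, -0.0421, 0.2173]
tool_rot: [-0.0, 0.997, -0.082, -0.0]
contact_force: [-1.2, 1.2, -1.1]
gripper_width: 0.55
```

```bash
python3 - <<'E'
from h import *
import pickle
s=state(); f=grab_frame('wrist'); f['T']=Tw(f,s); f['s']=s; pickle.dump(f,open('w11.pkl','wb')); save('',f['frame'],'w11')
goto(.6461,.0336,.22,80.6)
C=cloud(f,f['T']).reshape(-1,3)
for nm,zl,zh in [('knobtop',.160,.167),('arm',.13,.138),('bar',.118,.128)]:
    Q=C[(C[:,2]>zl)&(C[:,2]<zh)&(np.linalg.norm(C[:,:2]-([.588,-.042] if nm=='bar' else [.625,.037]),axis=1)<.06)]
    if len(Q)>5: print(nm,len(Q),cv2.minAreaRect(Q[:,:2].astype(np.float32)*1000),Q.mean(0),np.median(Q[:,2]))
E
```

```text
t 14.22 pos [ 0.5873 -0.042   0.2163] yaw -9.38 tilt [-0.0025  0.0005] F [ 0.3  0.6 -0.3] w 0.55
 shift tool units(0.04m) [ 1.142 -2.104 -0.096] turnz units -17.996
knobtop 364 ((644.6730346679688, 30.02477264404297), (11.23967170715332, 11.572011947631836), 88.07569122314453) [0.64461135 0.03007368 0.16254329] 0.16256211847309499
arm 1820 ((625.5590209960938, 35.39867401123047), (17.004831314086914, 66.5135269165039), 80.11029052734375) [0.61761895 0.03603788 0.13402632] 0.134000934698273
bar 4868 ((588.5242919921875, -42.15971374511719), (84.2353744506836, 32.10158157348633), 80.54796600341797) [ 0.5889245  -0.03936     0.12339247] 0.1234318121687135
```

View pics/w11.png

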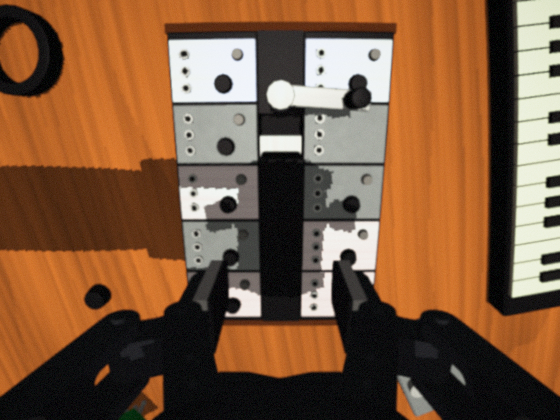

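>>> carry_out(moves=[[[0,0,0,0.28,-0.51,0,0.1],[0,0,0,0.28,-0.51,0,0.1],[0,0,0,0.28,-0.51,0,0.1],[0,0,0,0.28,-0.51,0,0.1],[0,0,-1,0,0,0,0.1],[0,0,-1,0,0,0,0.1],[0,0,-1,0,0,0,0.1],[0,0,-1,0,0,0,0.1]]])

```text
time: 14.88
tool_pos: [0.6446, 0.0314, 0.2151]
tool_rot: [-0.0, 0.995, 0.095, -0.002]
contact_force: [-0.2, 1.0, 0.4]
gripper_width: 0.552
```

>>> carry_out(moves=[[[0,0,-1,0,0,0,0.1],[0,0,-1,0,0,0,0.1],[0,0,-1,0,0,0,0.1],[0,0,-1,0,0,0,0.1],[0,0,-1,0,0,0,0.1],[0,0,-1,0,0,0,0.1],[0,0,-1,0,0,0,0.1],[0,0,-1,0,0,0,0.1]]])

```text
time: 15.55
tool_pos: [0.6445, 0.0311, 0.2151]
tool_rot: [-0.001, 0.903, 0.429, -0.002]
contact_force: [-1.0, -0.2, -0.2]
gripper_width: 0.553
```

>>> carry_out(moves=[[[0,0,-1,0,0,0,0.1],[0,0,-1,0,0,0,0.1],[0,0,-1,0,0,0,0.1],[0,0,-1,0,0,0,0.1],[0,0,-1,0,0,0,0.1],[0,0,-1,0,0,0,0.1],[0,0,0,0,0,0,0.1],[0,0,0,0,0,0,0.1]]])

```text
time: 16.22
tool_pos: [0.6448, 0.0311, 0.2158]
tool_rot: [-0.001, 0.763, 0.646, -0.001]
contact_force: [-0.5, 0.2, -0.3]
gripper_width: 0.551
```

```bash
python3 - <<'E'
from h import *
import pickle
s=state(); f=grab_frame('wrist'); f['T']=Tw(f,s); save('',f['frame'],'w12')
goto(.6449,.0312,.139,80.3)
C=cloud(f,f['T']).reshape(-1,3)
for nm,zl,zh in [('knobtop',.158,.168),('arm',.13,.138)]:
    Q=C[(C[:,2]>zl)&(C[:,2]<zh)&(np.linalg.norm(C[:,:2]-[.625,.037],axis=1)<.05)]
    if len(Q)>5: print(nm,len(Q),cv2.minAreaRect(Q[:,:2].astype(np.float32)*1000),np.median(Q[:,2]))
E
```

```text
t 16.27 pos [0.645  0.0311 0.2162] yaw 80.5 tilt [-0.0024  0.0001] F [-0.5  0.7 -0.5] w 0.549
 shift tool units(0.04m) [0.003 0.002 1.93 ] turnz units 0.04
knobtop 302 ((644.797607421875, 29.973712921142578), (11.311023712158203, 11.64046859741211), 61.94602584838867) 0.1625205474653372
arm 1528 ((624.4789428710938, 35.55482864379883), (17.182437896728516, 65.5463638305664), 79.34309387207031) 0.13400742124778492
```

View pics/w12.png

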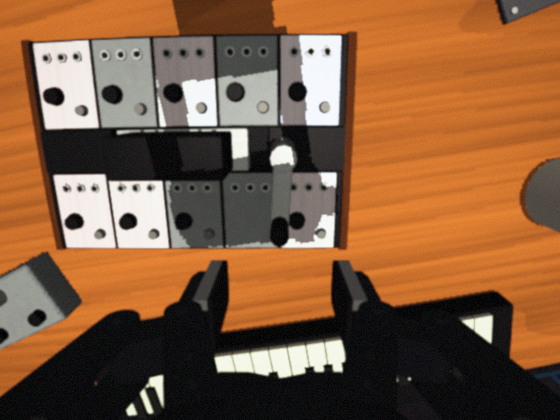

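>>> carry_out(moves=[[[0,0,0,-0.025,0,0.4,0.1],[0,0,0,0,0,0.6,0.1],[0,0,0,0,0,0.5,0.1],[0,0,0,0,0,0.3,0.1],[0,0,0,0,0,0.13,0.1],[0,0,0,0,0,0,0.1],[0,0,0,0,0,0,-0.3],[0,0,0,0,0,0,-0.6]]])

```text
time: 16.93
tool_pos: [0.6465, 0.03, 0.1423]
tool_rot: [0.001, 0.763, 0.647, 0.001]
contact_force: [1.0, -0.1, 0.5]
gripper_width: 0.28
```

>>> carry_out(moves=[[[0,0,0,0,0,0,-1],[0,0,0,0,0,0,-1],[0,0,0,0,0,0,-1],[0,0,0,0,0,0,-1]]])

```text
time: 17.27
tool_pos: [0.6466, 0.0301, 0.1425]
tool_rot: [0.001, 0.763, 0.647, 0.001]
contact_force: [0.3, 1.0, 5.5]
gripper_width: 0.116
```

```bash
python3 - <<'E'
from h import *
f=grab_frame('wrist'); save('',f['frame'],'w13')
goto(.6448,.0300,.139,80.3)
E
```

```text
t 17.32 pos [0.6466 0.0301 0.1424] yaw 80.62 tilt [ 0.0032 -0.0001] F [0.1 0.5 5.7] w 0.113
 shift tool units(0.04m) [-0.009 -0.044  0.085] turnz units 0.064
```

View pics/w13.png

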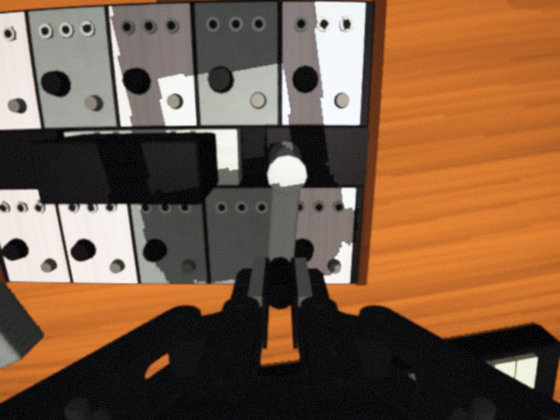

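The knob at (280,285) is gripped. I'll swing it along the 45 mm arc, clockwise.

>>> carry_out(moves=[[[0,0,1,-0.098,-0.004,0,-1],[0,0,1,-0.098,-0.004,0,-1],[0,0,1,-0.098,-0.004,0,-1],[0,0,1,-0.098,-0.004,0,-1],[0,0,1,-0.098,-0.004,0,-1],[0,0,1,-0.098,-0.004,0,-1]]])

```text
time: 17.82
tool_pos: [0.6358, 0.0095, 0.1423]
tool_rot: [-0.001, 0.905, 0.426, 0.0]
contact_force: [-4.7, 3.9, 8.3]
gripper_width: 0.112
```

```bash
cat > arc.py <<'E'
from h import *
s=state();q=s['tool_rot'];M=R.from_quat([q[1],q[2],q[3],q[0]]).as_matrix();y=np.degrees(np.arctan2(M[1,0],M[0,0]))
for p in ([.6007,.0393],[.6017,.0409]):
    d=s['tool_pos'][:2]-p; print('r',np.hypot(*d),'arm world ang',np.degrees(np.arctan2(d[1],d[0])),'tool y ang',y-90)
print(s['tool_pos'],s['contact_force'],s['ft_torque'],s['gripper_width'])
E
python3 arc.py
```

```text
r 0.04608140375266084 arm world ang -40.30833732255007 tool y ang -39.59351524941122
r 0.04639145498091298 arm world ang -42.61482315832015 tool y ang -39.59351524941122
[0.63584049 0.00948991 0.14230896] [-4.6608555   3.89087898  8.28125051] [0.53411049 0.81856463 0.1196244 ] 0.1115800499434423
```

>>> carry_out(moves=[[[0,0,1,-0.098,-0.006,-0.01,-1],[0,0,1,-0.098,-0.006,-0.01,-1],[0,0,1,-0.098,-0.006,0,-1],[0,0,1,-0.098,-0.006,0,-1],[0,0,1,-0.098,-0.006,0,-1],[0,0,1,-0.098,-0.006,0,-1]]])

```text
time: 18.32
tool_pos: [0.6162, -0.0031, 0.1423]
tool_rot: [-0.001, 0.984, 0.177, -0.0]
contact_force: [-3.6, 5.8, 6.1]
gripper_width: 0.114
```

>>> carry_out(moves=[[[0,0,1,-0.098,-0.004,0,-1],[0,0,1,-0.098,-0.004,0,-1],[0,0,1,-0.098,-0.004,0,-1],[0,0,1,-0.098,-0.004,0,-1],[0,0,0.5,-0.049,0,0,-1]]])

```text
time: 18.73
tool_pos: [0.599, -0.0053, 0.1424]
tool_rot: [-0.002, 1.0, -0.018, -0.0]
contact_force: [-2.5, 6.0, 6.0]
gripper_width: 0.114
```

```bash
python3 arc.py; python3 - <<'E'
from h import *
f=grab_frame('wrist'); save('',f['frame'],'w14')
f=grab_frame('top'); save('',cv2.resize(f['frame'][150:260,220:350],None,fx=5,fy=5),'t14')
E
```

```text
r 0.04466206228335929 arm world ang -92.22587301393789 tool y ang -92.02620945051804
r 0.046309176575760426 arm world ang -93.38537781713266 tool y ang -92.02620945051804
[ 0.59896537 -0.00532836  0.14236825] [-2.51156237  6.02767161  6.04274407] [1.03550405 0.45431082 0.24953885] 0.11438696892398495
```

View pics/w14.png

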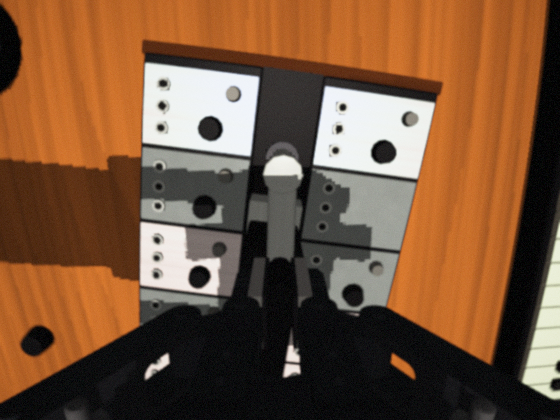

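>>> carry_out(moves=[[[0,0,0.75,-0.074,-0.004,0,-1],[0,0,0.75,-0.074,-0.004,0,-1],[0,0,0,-0.03,0,0,-1],[0,0,0,0,0,0,-1]]])

```text
time: 19.17
tool_pos: [0.5943, -0.0047, 0.1425]
tool_rot: [-0.002, 0.997, -0.081, 0.003]
contact_force: [5.3, 5.5, 0.5]
gripper_width: 0.112
```

```bash
python3 arc.py
```

```text
r 0.04451421430033424 arm world ang -98.29752927444429 tool y ang -99.31716210574213
r 0.04624800157719678 arm world ang -99.23742432183344 tool y ang -99.31716210574213
[ 0.594276   -0.00474824  0.14245405] [5.32492928 5.50326537 0.49850115] [ 0.90604974 -0.8379448   0.25851106] 0.11218607730108435
```

>>> carry_out(moves=[[[0,0,0,-0.04,0,0,-1],[0,0,0,0,0,0,-1],[0,0,0,0,0,0,-1]]])

```text
time: 19.42
tool_pos: [0.5941, -0.0047, 0.1426]
tool_rot: [-0.002, 0.997, -0.081, 0.005]
contact_force: [10.6, 5.8, -1.8]
gripper_width: 0.114
```

```bash
python3 arc.py
```

```text
r 0.04446768013965212 arm world ang -98.51032376093553 tool y ang -99.3133593508824
r 0.04620417392466228 arm world ang -99.44314656252085 tool y ang -99.3133593508824
[ 0.59411933 -0.00467806  0.1425563 ] [10.56468358  5.77907014 -1.81033892] [ 0.76159694 -1.68339769  0.32842887] 0.11414505966446993
```

The arm is at the end stop: force rose to 10.6 N with no movement. I'll relax, open, and lift.

>>> carry_out(moves=[[[0,0,0,0.05,0,0,-1],[0,0,0,0,0,0,-1],[0,0,0,0,0,0,-0.7],[0,0,0,0,0,0,-0.4],[0,0,0,0,0,0,0],[0,0,0,0,0,0,0],[0,0,0,0,0,0,0],[0,0,0,0,0,0,0]]])

```text
time: 20.08
tool_pos: [0.5924, -0.0066, 0.1409]
tool_rot: [0.0, 0.997, -0.082, -0.0]
contact_force: [0.9, -0.1, -1.2]
gripper_width: 0.502
```

```bash
python3 arc.py; python3 - <<'E'
from h import *
f=grab_frame('wrist'); save('',f['frame'],'w15')
E
```

```text
r 0.04668671683334183 arm world ang -100.20540930835811 tool y ang -99.39341462790942
r 0.048443648436857084 arm world ang -101.03417110616166 tool y ang -99.39341462790942
[ 0.59242816 -0.00664808  0.14094189] [ 0.93996598 -0.14250841 -1.24041625] [ 0.02387998 -0.00970394  0.04048163] 0.5023402432911183
```

View pics/w15.png

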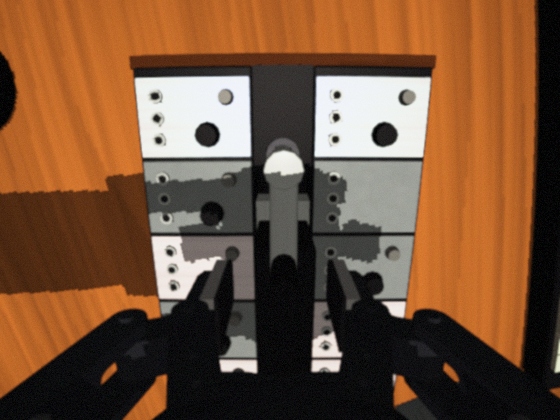

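Released, with the arm aligned over the bar. I'll rise and check.

>>> carry_out(moves=[[[0,0,0,0,0,-0.3,0],[0,0,0,0,0,-0.7,0],[0,0,0,0,0,-0.9,0],[0,0,0,0,0,-0.7,0],[0,0,0,0,0.5,-0.3,0],[0,0,0,0,0.5,0,0],[0,0,0,0,0.5,0,0],[0,0,0,0,0,0,0]]])

```text
time: 20.8
tool_pos: [0.5829, -0.0684, 0.2591]
tool_rot: [0.001, 0.997, -0.083, 0.001]
contact_force: [1.2, 0.6, 0.2]
gripper_width: 0.502
```

>>> carry_out(moves=[[[0,0,0,0,0,0,0],[0,0,0,0,0,0,0],[0,0,0,0,0,0,0],[0,0,0,0,0,0,0]]])

```text
time: 21.13
tool_pos: [0.583, -0.0649, 0.2572]
tool_rot: [-0.0, 0.997, -0.081, -0.0]
contact_force: [0.5, -1.0, -0.1]
gripper_width: 0.498
```

```bash
python3 - <<'E'
from h import *
s=state(); f=grab_frame('wrist'); T=Tw(f,s); save('',f['frame'],'w16')
goto(.6,0,.2)
C=cloud(f,T).reshape(-1,3)
for nm,zl,zh in [('knobtop',.158,.168),('arm',.130,.138),('bar',.118,.1275)]:
    Q=C[(C[:,2]>zl)&(C[:,2]<zh)&(np.linalg.norm(C[:,:2]-([.588,-.042] if nm=='bar' else [.597,.015]),axis=1)<.05)]
    if len(Q)>5: print(nm,len(Q),cv2.minAreaRect(Q[:,:2].astype(np.float32)*1000),np.median(Q[:,2]))
Q=C[(abs(C[:,2]-.074)<.003)&(np.linalg.norm(C[:,:2]-[.596,.01],axis=1)<.012)]; print('strip',len(Q),np.median(Q[:,2]) if len(Q) else '')
f=grab_frame('top'); save('',f['frame'],'t16')
E
```

```text
t 21.18 pos [ 0.583  -0.0649  0.2572] yaw -9.32 tilt [-0.0003  0.0002] F [ 0.3 -0.7 -0.3] w 0.499
 shift tool units(0.04m) [ 0.156 -1.67   1.43 ] turnz units None
knobtop 224 ((593.8277587890625, -4.3588762283325195), (10.526908874511719, 11.043490409851074), 36.67672348022461) 0.1626816023155494
arm 1444 ((597.1027221679688, 16.01897621154785), (65.33551788330078, 17.424104690551758), 79.82350158691406) 0.133986022044122
bar 3513 ((588.4830322265625, -42.220760345458984), (82.23616027832031, 32.070735931396484), 80.48138427734375) 0.12339579553441998
strip 63 0.07342286108210822
```

View pics/w16.png

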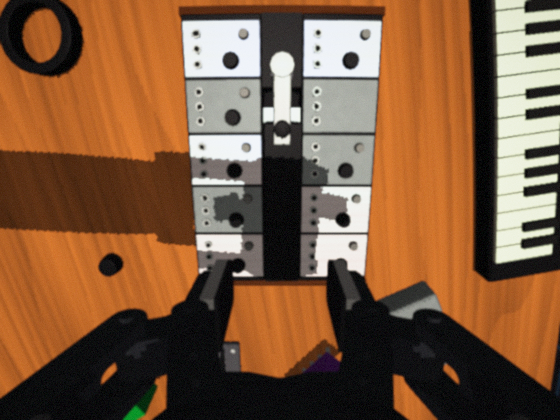

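View pics/t16.png

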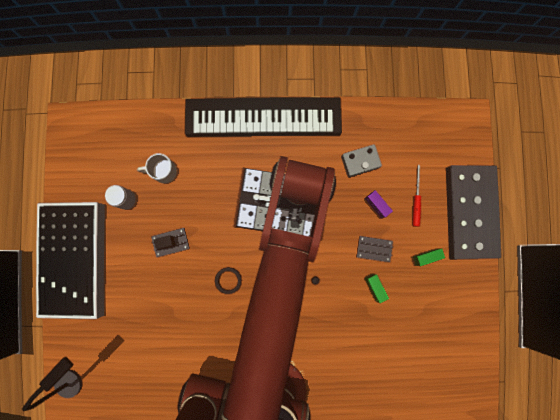

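Everything agrees: the bar is flush (50.0 mm above the strip) and the arm is over it at about -99.3° in world axes (target -99.4°). The robot is touching nothing, so I'm handing in.

```bash
python3 -c "
from h import *
print(ticket.job_done())"
```

```text
the job is handed in; nothing more can be done
None
```

The five-prong bar is plugged into the jack strip and sits flush. The keeper arm is swung fully over it and released, and I handed the job in at about 21 s of the 72 s allowed.

**Plugging in:** I lifted the black 84 mm bar from its cradle and used the wrist camera to line it up with the slots. The prongs went in without side load, and I pressed the bar down onto the strip with about 20 N.

**Keeper arm:** I gripped the knob and swung it clockwise until it met the end stop. There the force rose to about 10 N with no further movement. I then let go and backed away.

**Last checks:**
- **Bar:** its top is 50.0 mm above the strip, which matches the housing height.
- **Keeper arm:** it points along the row at about -99.3° in world axes, where full swing is about -99.4°.
- **Other objects:** the last top view shows the three-prong bar, the look-alikes and the bystanders that were in view where they started.
- **Robot:** it was touching nothing at hand-in.

**Disagreements:**
- I never saw the expected 7–15 N spring peak in the force readings, which come only at the end of each call, so it may have passed between them. The measured heights and the firm stop at the predicted home height are why I take the bar to be seated.
- My estimates of the keeper pivot differed by about 2 mm, so I judged the final arm position mainly by the end stop.

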